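Lock the blue watch pressure tester

TASK

Lock the lid of the blue watch pressure tester: take hold of its yellow key and turn it one way, then back the other way if need be, until its red-headed locking pin drops into its hidden slot, then let go. Let the pin drop by itself, do not force it and do not touch it, and leave the green tester, which is already locked, as it is.

Things in the scene. Friction and masses are not known exactly. Their poses are not given: they have to be found in the camera images.
- blue_key_grip (a point): Grip point of the yellow key, an upright plate amid the lid of the blue tester (fixed round pot, 132 mm across, 54 mm high): 28 mm long (x), 10 mm thick (y), 60 to 104 mm above the bench. The point is on the key's vertical axis, 87 mm up, turns with it, z up. The lid's top is 52 mm up, its hub (radius 15 mm) 60 mm; beside the key's flat sides it is free. A grip of 15 to 30 N will do.
- blue_key (a joint): Turn of the blue tester's key and lid, rad, 0 at the start, positive counterclockwise from above, stops at -0.85 and 0.85 (49 degrees). Light friction; stays where left. A hidden slot lies to one side, sometimes to both: there the pin drops at a turn of 0.25 to 0.75 rad, after which the key has only some play. On a side without one nothing happens.
- pin: Locking pin of the blue tester: loose brass pin, 9 mm across, 45 mm long, red head 15 mm across, 9 mm high. It stands in a hole in the lid, 38 mm from the key's axis along the key's +x, and turns with it. Origin: centre of foot, z up the pin. Foot 42 mm above the bench while unlocked (head 78 to 87 mm), 30 mm once dropped (head 66 to 75 mm); if it hangs half-way, a little further turn frees it.
- green_pin_top (a point): Centre of the top of the red pin head on the green tester, 75 mm above the bench, 38 mm from that tester's axis along its key's length. The green tester is like the blue one but painted green, and is already locked, its pin down. To be left as it is.
Things that resemble listed ones, but are neither listed nor needed, are in the scene too. Leave any pink look-alike of the part that bears blue_key_grip alone.

How it is judged:
At the end, for the whole second after the job is handed in: The blue tester's pin has dropped into its hidden slot (foot 25 to 35 mm above the bench, upright within 10 degrees, within 48 mm of the key's axis, at rest), with the key turned at least 0.12 rad from its start to either side (height (world z) of pin between 0.025 and 0.035 m and angle between pin's own z axis and vertical below 0.17 rad and horizontal distance between pin and blue_key_grip below 0.048 m and linear speed of pin below 0.02 m/s and (value of joint blue_key above 0.12 rad or value of joint blue_key below -0.12 rad)); the robot touches nothing.
It fails at once if the green tester's lid is turned (its pin moves more than 8 mm) (distance of green_pin_top from where it was at the start of the episode above 0.008 m).
It fails at once if the robot touches the pin (more than 2 N) (contact force between any of the fingers, the arm and pin above 2 N).
It fails at once if the pin is forced (more than 40 N on it) (contact force between pin and anything else above 40 N).
It also fails if it takes over 51 s, if anything falls off the work surface, if the arm or the gripper's body presses on something with over 40 N, if the wrist force passes 120 N, or if a joint passes its speed limit or range.

ROBOT

A 6-joint arm with a two-finger parallel gripper is mounted at the origin on the work surface. World frame = base frame: x ahead of the robot, y to its left, z up, the work surface at z = 0. Lengths are in m, angles in rad, forces in N, time in s.
With the tool pointing down it reaches from about 0.25 to 0.8 m from the base axis. Payload 8.5 kg.
Tool frame: the origin (TCP) lies midway between the tips of the shut fingers; the grasp point (between the pads) lies 19 mm behind it; z points along the fingers, y is the line along which they close (so a half turn about z gives the same grasp; the last joint's range is limited). The gripper opens to 85 mm and grips with 20 to 120 N. Pads are 22 mm wide; open, the fingers measure 114 mm over their backs; the gripper's body (76 mm by 85 mm) begins 54 mm behind the grasp point. The pads swing forward as they close: fully open they stand 13 mm farther back than shut.
Start: joints at [1.303, 0.238, -0.013, 1.319, 0, 1.571], TCP at [0.139, 0.506, 0.231] pointing down, gripper open.
Joint ranges: [-2.66, 2.66], [-1.03, 1.9], [-1.14, 1.46], [-1.82, 2.27], [-1.45, 1.34], [-3.14, 3.14]. Speed limits (rad/s): [2.22, 2.22, 2.79, 3.14, 3.14, 3.14].

INTERFACE

Orientations are given as a rotation vector (axis times angle).
In Python, from bench import bot, ik, viewer, finish_job gives the robot as it stands. Calls block until the motion is done:
- bot.move_ptp(position, orientation): joint-space move of the TCP to a pose.
- bot.movel(position, rotation=None, velocity=0.15): straight line of the TCP; rotation=None keeps the orientation; velocity is the mean speed in m/s.
- bot.move_j(angles): joint-space move.
- bot.set_gripper(opening, force=None): finger opening in m; force is the grip in N (None keeps the last); returns when the fingers have stopped.
- bot.sleep(seconds).
- ik(position, orientation): joint angles nearest the present ones, or None.
- bot.state(): the state.
- viewer.capture(name): name is "side" or "top"; returns a dict with "frame" (420x560x3 uint8, blue, green, red), "depth" (420x560 float32, m along the optical axis (not along the pixel's ray), 0 where there is no reading), "mtx" (3x3 intrinsics, pixels), "D" ([k1, k2, p1, p2, k3] as OpenCV has them; the pictures are not rectified), "pose" (4x4, takes a point from camera to world coordinates). Camera axes: x right, y down, z forward; pixel columns grow to the right and rows downward; lengths in m; the calibration is good to about 2 mm. A picture is of the moment at which its call begins.
A pose or a line that the arm cannot do raises bot.PlanningError and nothing moves.
- finish_job(): hands the job in; it is judged then, once.
The state is a dict: "time": time; "q": joint angles; "qvel": joint speeds; "joint_efforts": joint torques, N m; "ee_pos": TCP position; "tcp_rot": TCP orientation; "ft_force": force on the tool from outside, world axes, zero at the start; "ft_torque": the same for the moment, N m; "grip_width": finger opening in m; "gripper_force": force on a finger pad.
Only numpy, scipy, OpenCV 4.12 (cv2) and the standard library are available. Lean on these libraries where they do the work, as an engineer would, in place of code of your own. Each camera call takes 0.05 s, during which the arm holds its last target. There are 200 camera calls.

## Working session

There is one attempt and no reset: what is moved stays moved. The work goes in short steps, each a Python script; the robot and the scene stay as the last script left them, time stands still between calls to the robot, and variables do not carry over. Pictures are saved under pics/ and viewed, at most 10 in all, crops included, and the job is handed in when it is done.

```bash
mkdir -p pics
cat > h.py <<'E'
import numpy as np, cv2
from bench import bot, ik, viewer, finish_job
def snap(n):
    c=viewer.capture(n); return c
def ray(c,px):
    u=cv2.undistortPoints(np.array(px,float).reshape(-1,1,2),np.array(c["mtx"]),np.array(c["D"])).reshape(-1,2)
    P=np.array(c["pose"]); d=np.c_[u,np.ones(len(u))]@P[:3,:3].T
    return P[:3,3],d
def plane(c,px,z):
    o,d=ray(c,px); return o+d*((z-o[2])/d[:,2])[:,None]
def world(c,px):
    px=np.array(px); z=c["depth"][px[:,1].astype(int),px[:,0].astype(int)]
    o,d=ray(c,px); return o+d*z[:,None]
E
python3 - <<'E'
from h import *
a=snap("top");b=snap("side")
cv2.imwrite("pics/top.png",a["frame"]);cv2.imwrite("pics/side.png",b["frame"])
print(np.array(a["pose"]).round(3),np.array(b["pose"]).round(3),bot.state()["time"],bot.state()["tcp_rot"])
E
```

```text
[[ 0.004 -0.991  0.13   0.297]
 [-1.    -0.003  0.004  0.078]
 [-0.004 -0.131 -0.991  1.214]
 [ 0.     0.     0.     1.   ]] [[-0.988 -0.118  0.103  0.351]
 [-0.157  0.719 -0.678  0.706]
 [ 0.006 -0.685 -0.728  0.772]
 [ 0.     0.     0.     1.   ]] 0.1 [-4.19428662e-01 -3.11330491e+00  2.00693433e-03]
```

View pics/top.png

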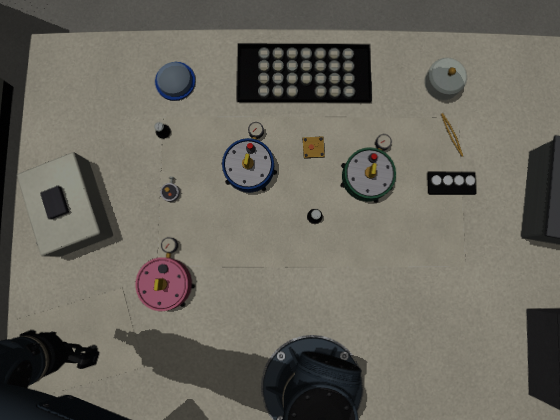

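View pics/side.png

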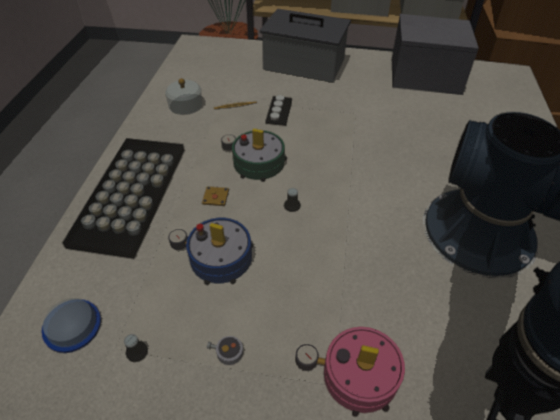

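The top view shows the blue tester at about (248,165), with its pin at (252,144) and its key at (249,160). The green one is at (369,173) and the pink one at (163,285). In the side view the blue key is at (217,234) and the pin at (200,231).

```bash
cat >> h.py <<'E'
def meas(n,boxes):
    c=snap(n); hsv=cv2.cvtColor(c["frame"],cv2.COLOR_BGR2HSV); out={}
    x0,y0,x1,y1=boxes[n]
    H,S,V=[hsv[...,i].astype(int) for i in range(3)]
    box=np.zeros(H.shape,bool); box[y0:y1,x0:x1]=1
    for name,m in dict(key=(H>18)&(H<35)&(S>130)&(V>60),red=((H<8)|(H>172))&(S>130)&(V>50)).items():
        v,u=np.nonzero(m&box&(c["depth"]>0)); out[name]=(np.c_[u,v],world(c,np.c_[u,v])) if len(u) else None
    return c,out
BOX=dict(top=(215,130,285,195),side=(182,212,255,285))
E
python3 - <<'E'
from h import *
for n in("top","side"):
    c,o=meas(n,BOX)
    for k,(px,w) in o.items():
        print(n,k,len(px),px.min(0),px.max(0),"z",np.percentile(w[:,2],[2,20,50,80,98]).round(4))
        t=w[w[:,2]>(0.098 if k=="key" else 0.080)]
        if len(t)>2:
            r=cv2.minAreaRect(t[:,:2].astype(np.float32)*1000); print("  top pts",len(t),t.mean(0).round(4),r)
    if n=="top":
        # lid rim: blue pixels
        hsv=cv2.cvtColor(c["frame"],cv2.COLOR_BGR2HSV)
        x0,y0,x1,y1=BOX[n]; 
        m=cv2.inRange(hsv,(100,120,30),(130,255,255)); q=np.zeros_like(m); q[y0:y1,x0:x1]=m[y0:y1,x0:x1]
        v,u=np.nonzero(q); w=world(c,np.c_[u,v]); s=w[(w[:,2]>.046)&(w[:,2]<.06)]
        print("rim",len(s)); A=np.c_[2*s[:,:2],np.ones(len(s))]; x=np.linalg.lstsq(A,(s[:,:2]**2).sum(1),rcond=None)[0]; print(x[:2],np.sqrt(x[2]+x[:2]@x[:2]))
    x0,y0,x1,y1=BOX[n]; cv2.imwrite(f"pics/c_{n}.png",cv2.resize(c["frame"][y0:y1,x0:x1],None,fx=6,fy=6,interpolation=cv2.INTER_CUBIC))
a=cv2.imread("pics/c_top.png");b=cv2.imread("pics/c_side.png");h=max(a.shape[0],b.shape[0])
im=np.hstack([cv2.copyMakeBorder(x,0,h-x.shape[0],0,0,0) for x in(a,b)]);im=cv2.resize(im,None,fx=.9,fy=.9);print(im.shape);cv2.imwrite("pics/c.png",im)
E
```

```text
top key 79 [242 137] [255 168] z [0.0202 0.0585 0.0996 0.104  0.1076]
  top pts 41 [0.5592 0.1641 0.1034] ((559.2968139648438, 164.38815307617188), (9.125019073486328, 25.5446720123291), 80.86549377441406)
top red 29 [247 131] [253 148] z [0.0585 0.0851 0.087  0.0884 0.0909]
  top pts 28 [0.5971 0.1573 0.0871] ((596.6947631835938, 157.23838806152344), (12.71561050415039, 12.433591842651367), 1.8554404973983765)
rim 334
[0.5595171  0.16391764] 0.06260659009626131
side key 247 [210 223] [224 245] z [0.0583 0.062  0.082  0.1014 0.1053]
  top pts 62 [0.5582 0.1665 0.103 ] ((558.246337890625, 165.7477569580078), (8.353565216064453, 25.62029457092285), 80.92289733886719)
side red 35 [197 224] [202 230] z [0.0804 0.0845 0.0864 0.0879 0.089 ]
  top pts 34 [0.5956 0.1588 0.0862] ((595.7208862304688, 158.09817504882812), (10.143528938293457, 13.474686622619629), 16.551599502563477)
(394, 772, 3)
```

View pics/c.png

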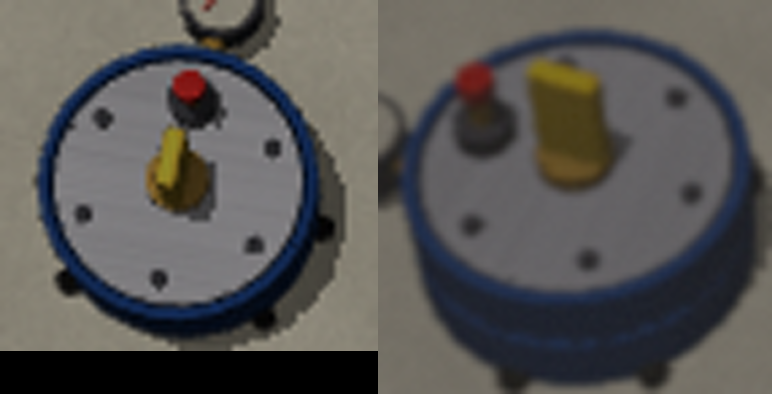

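The key axis is at about (0.559, 0.1645). The pin is at (0.5965, 0.1577), so the key's yaw is about -0.17. Next I approach and grip.

```bash
cat >> h.py <<'E'
from scipy.spatial.transform import Rotation as R
C=np.array([0.559,0.1645]); YAW=-0.17
def rot(yaw): # tool down, tool y at yaw+90deg (or -90)
    return (R.from_euler("z",yaw)*R.from_euler("x",np.pi)).as_rotvec()
def pinz():
    c,o=meas("side",dict(side=(165,190,275,300)))
    if o["red"] is None: return None
    w=o["red"][1]; w=w[(w[:,2]>.05)&(w[:,2]<.1)&(np.hypot(*(w[:,:2]-C).T)<.055)]
    return (len(w),)+((np.percentile(w[:,2],80).round(4),)+tuple(w[:,:2].mean(0).round(4)) if len(w) else ())
E
python3 - <<'E'
from h import *
best=None
for k in(0,np.pi):
    y=YAW+k
    s=[ik([*C,.07],rot(y+d)) for d in(-.9,0,.9)]
    print(k,[None if q is None else np.round(q,3) for q in s])
    if all(q is not None for q in s):
        cost=max(abs(q[5]) for q in s)
        if best is None or cost<best[0]: best=(cost,y)
y=best[1];print("yaw",y)
bot.set_gripper(.06,25)
bot.move_ptp([*C,.20],rot(y)); bot.movel([*C,.07],velocity=.08)
s=bot.state();print(s["time"],s["ee_pos"],s["q"],s["ft_force"])
c=snap("side");cv2.imwrite("pics/pre.png",c["frame"]); print(pinz())
E
```

```text
0 [array([ 0.286,  0.432, -0.158,  0.981,  0.   , -1.785]), array([ 0.286,  0.432, -0.158,  0.981,  0.   , -2.685]), array([ 0.286,  0.432, -0.158,  0.981, -0.   ,  2.698])]
3.141592653589793 [array([ 0.286,  0.432, -0.158,  0.981,  0.   ,  1.356]), array([ 0.286,  0.432, -0.158,  0.981,  0.   ,  0.456]), array([ 0.286,  0.432, -0.158,  0.981,  0.   , -0.444])]
yaw 2.971592653589793
4.3083 [0.55929705 0.164582   0.0704332 ] [ 2.86179585e-01  4.31128386e-01 -1.57218874e-01  9.81666698e-01
  1.56016747e-05  4.56214743e-01] [-0.4294181   0.75017154  0.6716002 ]
None
```

View pics/pre.png

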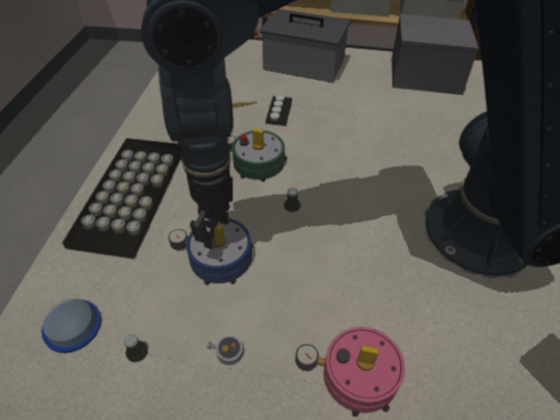

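The arm is over the blue tester and the fingers are around (207,230), but they hide the pin. I'll zoom in to check how they line up with the key at (220,236).

Run:
```python
from h import *
f=cv2.imread("pics/pre.png")[165:285,160:280];b=snap("top")["frame"][110:230,190:310]
cv2.imwrite("pics/z.png",cv2.convertScaleAbs(np.hstack([cv2.resize(i,(400,400),interpolation=cv2.INTER_CUBIC) for i in(f,b)]),alpha=1.8))
```

```text
(no output)
```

View pics/z.png

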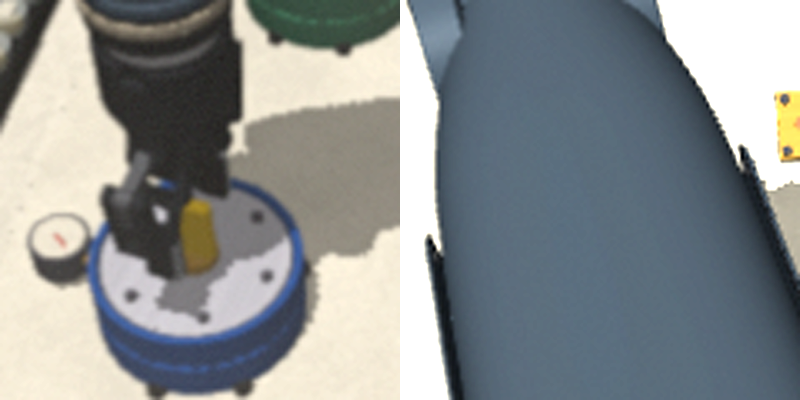

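The fingers straddle the key's flat sides as they should. Now I'll grip and turn in small steps, watching the torque and the pin.

```bash
cat >> h.py <<'E'
def turn(target,q0,step=.05,lim=.35):
    q=np.array(bot.state()["q"]); base=None
    a=q0-q[5]; t0=np.array(bot.state()["ft_torque"])[2]; d=np.sign(target-a)
    while d*(target-a)>1e-3:
        a=a+d*min(step,abs(target-a)); q[5]=q0-a; bot.move_j(q); bot.sleep(.15)
        s=bot.state(); tz=s["ft_torque"][2]; p=pinz()
        print(round(a,3),"act",round(q0-s["q"][5],3),"t",round(s["time"],1),"tz",np.round(tz,3),"w",round(s["grip_width"],4),"F",np.round(s["gripper_force"],1),"pin",p)
        if abs(tz)>lim: print("torque stop");break
        if p and p[0]>8 and p[1]<.079: print("dropped");break
E
python3 - <<'E'
from h import *
bot.set_gripper(0,25); s=bot.state(); print(s["time"],s["grip_width"],s["gripper_force"],s["ft_force"],s["ft_torque"],s["q"][5],pinz())
turn(.30,s["q"][5]); open("q0","w").write(str(s["q"][5]))
E
```

```text
4.9583 0.009494075535858433 28.63204926252365 [-0.19320575 -1.08317037  1.44598898] [-0.19962837  0.06777302 -0.00393166] 0.45614041200498967 None
0.05 act 0.049 t 5.4 tz 0.023 w 0.0097 F 28.6 pin None
0.1 act 0.099 t 5.9 tz -0.022 w 0.0095 F 28.6 pin None
0.15 act 0.149 t 6.3 tz 0.019 w 0.0093 F 28.6 pin (4, np.float64(0.0871), np.float64(0.6011), np.float64(0.167))
0.2 act 0.199 t 6.8 tz -0.054 w 0.0092 F 28.6 pin (19, np.float64(0.0875), np.float64(0.5988), np.float64(0.1678))
0.25 act 0.249 t 7.2 tz 0.002 w 0.0094 F 28.6 pin (35, np.float64(0.0881), np.float64(0.5973), np.float64(0.1691))
0.3 act 0.299 t 7.7 tz -0.028 w 0.0097 F 28.6 pin (40, np.float64(0.0884), np.float64(0.5968), np.float64(0.1706))
```

Run:
```python
from h import *
turn(.80,float(open("q0").read()),.03,.2)
```

```text
0.329 act 0.328 t 8.1 tz -0.015 w 0.0099 F 28.7 pin (40, np.float64(0.0882), np.float64(0.5964), np.float64(0.1718))
0.359 act 0.358 t 8.6 tz 0.055 w 0.0097 F 28.7 pin (39, np.float64(0.0883), np.float64(0.5961), np.float64(0.1727))
0.389 act 0.388 t 9.0 tz 0.021 w 0.0098 F 28.7 pin (41, np.float64(0.0883), np.float64(0.5961), np.float64(0.1739))
0.419 act 0.418 t 9.5 tz 0.044 w 0.0096 F 28.7 pin (37, np.float64(0.0884), np.float64(0.5961), np.float64(0.1755))
0.449 act 0.448 t 9.9 tz -0.035 w 0.0094 F 28.7 pin (40, np.float64(0.0877), np.float64(0.5956), np.float64(0.1762))
0.479 act 0.478 t 10.4 tz 0.009 w 0.0097 F 28.8 pin (39, np.float64(0.0881), np.float64(0.5952), np.float64(0.1773))
0.509 act 0.508 t 10.8 tz -0.016 w 0.0098 F 28.8 pin (42, np.float64(0.088), np.float64(0.5951), np.float64(0.1781))
0.539 act 0.538 t 11.3 tz 0.039 w 0.0097 F 28.8 pin (38, np.float64(0.0878), np.float64(0.5944), np.float64(0.1796))
0.569 act 0.568 t 11.7 tz 0.053 w 0.0098 F 28.8 pin (35, np.float64(0.088), np.float64(0.5936), np.float64(0.1809))
0.599 act 0.598 t 12.2 tz 0.028 w 0.0097 F 28.8 pin (34, np.float64(0.0884), np.float64(0.5929), np.float64(0.1824))
0.629 act 0.628 t 12.6 tz 0.058 w 0.0095 F 28.8 pin (39, np.float64(0.0882), np.float64(0.5925), np.float64(0.1831))
0.659 act 0.658 t 13.1 tz -0.006 w 0.0093 F 28.8 pin (37, np.float64(0.0878), np.float64(0.5915), np.float64(0.1857))
0.689 act 0.688 t 13.5 tz 0.056 w 0.01 F 28.8 pin (36, np.float64(0.088), np.float64(0.5912), np.float64(0.1867))
0.719 act 0.718 t 14.0 tz 0.058 w 0.0095 F 28.8 pin (39, np.float64(0.0885), np.float64(0.5903), np.float64(0.1879))
0.749 act 0.748 t 14.4 tz 0.014 w 0.0094 F 28.8 pin (37, np.float64(0.0874), np.float64(0.5897), np.float64(0.1887))
0.779 act 0.778 t 14.9 tz -0.026 w 0.0098 F 28.8 pin (37, np.float64(0.0755), np.float64(0.5892), np.float64(0.1871))
dropped
```

The pin's top fell by the full 12 mm at about 0.78 rad. I'll release, retreat and check.

Run:
```python
from h import *
bot.set_gripper(.05); p=bot.state()["ee_pos"]
bot.movel([p[0],p[1],.22],velocity=.1); bot.move_j([1.303,.238,-.013,1.319,0,.456-.78])
c,o=meas("side",dict(side=(165,190,275,300))); w=o["red"][1]; print(np.percentile(w[:,2],[5,50,80,95]),w.mean(0),pinz())
c2,o2=meas("top",BOX); w=o2["red"][1];w=w[w[:,2]>.06]; print(w.mean(0),np.median(w[:,2]),bot.state()["time"],bot.state()["ft_force"])
cv2.imwrite("pics/end.png",np.hstack([cv2.resize(i,(400,400),interpolation=cv2.INTER_CUBIC) for i in(c["frame"][165:285,160:280],c2["frame"][110:230,190:310])]))
```

```text
[0.07109716 0.0748099  0.07589026 0.07717188] [0.58916176 0.18737812 0.07437447] (37, np.float64(0.0763), np.float64(0.5892), np.float64(0.1873))
[0.59141836 0.18517399 0.07420696] 0.07466488441647368 19.1333 [-0.48485392 -0.16285254  0.20037327]
```

View pics/end.png

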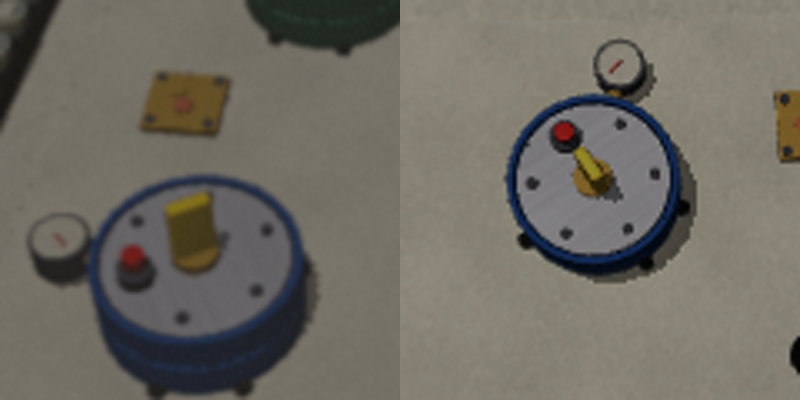

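The pin head now sits low against its collar at (133,258) in the side crop, with its top at about 75 mm. The key is turned counterclockwise and the arm is clear, so I'm handing in.

```bash
python3 -c "
from h import *
print(finish_job())"
```

```text
the job is handed in; nothing more can be done
None
```

The blue tester is locked and handed in at about 19 s: its pin dropped by itself at about 0.78 rad counterclockwise, the key is released, and the arm was kept clear of the pin and the green tester (no verdict was returned).

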